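Pull the finds tray off its dock catches, slide it home and lock it

TASK

Pull the wooden finds tray out of the blue dock, past the spring catches that hold it, and slide it along the rails until it sits fully against the blue end stop. Then turn the black lock ring by its red handle all the way to the red locked mark, so that its steel finger closes behind the tray, and let go. The clay pot must stay standing in the tray and must not be touched, and the jar, brush and spatula must be left where they are.

Things in the scene. Friction and masses are not known exactly. Their poses are not given: they have to be found in the camera images.
- slide: Tray slide fixed to the table: white board 275 x 332 x 10 mm. Origin on the table surface, midway between the rails; +y is the way the tray is pulled out, +x the side of the lock ring. Board: x -95..180, y -166..166 mm, top z 10. Aluminium rails along y at x +-66.5..76, top z 22, end at y +148, guide the tray with 1.5 mm play a side.
- dock_mouth (a point): Middle of the blue dock's mouth on the board (slide frame x 0, y -87, z 10 mm). The dock runs 67 mm back from here to its rear wall. Its cheeks (x +-79..92) carry lips (x +-56..92, z 58..64) over the tray's side walls, so a docked tray can only slide out along +y. A sprung steel roller in each cheek, 30 mm inside, catches ribs on the tray.
- stop_face (a point): Middle of the blue end stop's face, on the board (slide frame x 0, y +148, z 10 mm). The stop is 152 mm wide and its top is at z 34 mm. A tray that is home touches it with its front wall.
- tray: Loose open wooden tray, 130 (x) x 170 (y) x 45 mm high, walls and floor 6 mm, about 0.35 kg. Origin: centre of its underside, on the board (z 10); axes as the slide's. Front wall at +y, inner face 79 mm from the origin. Origin in the slide frame: y -67 docked, +63 home. Snapping it past the catches takes 10 to 20 N along +y in the first 15 mm; then a few N to slide.
- pot: Loose open terracotta pot, rim diameter 68 mm, 68 mm high, about 0.25 kg, standing in the rear half of the tray, so that the 60 mm behind the front wall stay free. Origin: centre of its underside; z up.
- lock_ring (a joint): Lock ring on an upright hinge, rad. 0 = open (red handle along the slide's +y, steel finger along -y); 1.571 = locked, at its stop (handle along +x at the red mark on the board, finger along -x, 4 mm behind a tray that is home). Locks clockwise seen from above; stays where left (3 to 4 N at the pin). Starts at 0 to 0.35; past 0.65 its 50 mm finger bars the tray's way.
- lock_axis (a point): Point on the lock ring's upright hinge axis, at the top of the black ring (34 mm above the table; slide frame x +100, y -34 mm). Ring diameter 48 mm; the steel post rises to 56 mm above the table.
- lock_pin (a point): Centre of the top of the upright red handle pin (diameter 16 mm, from 38 mm up to 100 mm above the table), 45 mm from the hinge axis; it can be pushed from the side or pinched from above.
- jar: Closed jar, diameter 60 mm, 90 mm high, loose bystander beside the slide. Origin: centre of its underside.
- brush: Flat hand brush about 200 mm long with a wooden handle, lying on the table beyond the end stop along the slide's x. Origin under its body, x along its length. Loose bystander.
- spatula: Wide steel spatula about 200 mm long with a wooden handle, lying on the table behind the dock along the slide's x. Origin under its body, x along its length. Loose bystander.
There are look-alikes about, which are no part of the job. There is more than one size of the tray; the one meant has the size given above. Of the things that look like the pot, the larger one is meant.

How it is judged (in metres and radians):
On the way, in this order (a step that is already met when the one before it is completed fails the run):
1. the tray has been pulled past the catches (at least 30 mm out of the dock) (y of tray in the frame of slide above -0.037 m).
2. the tray is home against the end stop (within 6 mm), the lock ring not yet turned past 1.0 rad (y of tray in the frame of slide above 0.057 m and value of joint lock_ring below 1 rad), for 0.1 s.
At the end, for the whole second after the job is handed in: The tray lies flat on the board between the rails (within 8 mm sideways) and within 6 mm of the end stop, the lock ring is within 0.14 rad of its locked mark, the pot stands upright on the tray's floor, and tray and pot are at rest (y of tray in the frame of slide between 0.057 and 0.069 m and x of tray in the frame of slide between -0.008 and 0.008 m and z of tray in the frame of slide between 0.006 and 0.014 m and angle between tray's own z axis and vertical below 0.05 rad and value of joint lock_ring above 1.43 rad and angle between pot's own z axis and vertical below 0.1 rad and z of pot in the frame of tray below 0.012 m and horizontal distance between pot and tray below 0.09 m and linear speed of each of tray, pot below 0.02 m/s); the robot touches nothing.
It fails at once if the pot is tipped by more than about 25 degrees (angle between pot's own z axis and vertical above 0.45 rad).
It fails at once if the robot touches the pot (contact force between any of the fingers, the arm and pot above 1 N).
It fails at once if the jar, brush or spatula is moved by more than 30 mm (distance of any of jar, brush, spatula from where it was at the start of the episode above 0.03 m).
It also fails if it takes over 48 s, if anything falls off the work surface, if the arm or the gripper's body presses on something with over 40 N, if the wrist force passes 120 N, or if a joint passes its speed limit or range.

ROBOT

A 6-joint arm with a two-finger parallel gripper is mounted at the origin on the work surface. World frame = base frame: x ahead of the robot, y to its left, z up, the work surface at z = 0. Lengths are in mm, angles in rad, forces in N, time in s.
With the tool pointing down it reaches from about 350 to 875 mm from the base axis. Payload 4.2 kg.
Tool frame: the origin (TCP) lies on the centre line of the jaws, within the pads' length; the fingertips stand 14 mm ahead of it and the grasp point (between the pads) lies 5 mm behind it (tcp_to_tips is the distance from the TCP to the fingertips, in mm); z points along the fingers, y is the direction in which the jaws open and shut (so a half turn about z gives the same grasp; the last joint's range is limited). The gripper opens to 85 mm and grips with 20 to 120 N. Pads are 22 mm wide; open, the fingers measure 114 mm over their backs; the gripper's body (76 mm by 85 mm) begins 54 mm behind the grasp point. The pads swing forward as they close: fully open they stand 13 mm farther back than shut.
Start: joints at [-0.855, 0.385, 0.008, 0, -1.194, -0.259], TCP at [275.685, -560.889, 245.312] pointing down, gripper open.
Joint ranges: [-3.14, 3.14], [-1.21, 2.06], [-1.07, 1.41], [-3.16, 2.05], [-2.99, -0.16], [-3.1, 3.1]. Speed limits (rad/s): [2.79, 2.79, 3.14, 3.14, 3.14, 3.14].

INTERFACE

Orientations are given as a unit quaternion [x, y, z, w].
In Python, from bench import read_state, get_image, job_done, tcp_to_tips gives the robot as it stands. The module is installed in compiled form; this text tells all that it offers.
- The arm moves only by the tool play_rows, never from a script. Its argument "targets" is a list of rows, each an object of numbers: "gripper": the gripper's target within -1 to 1 (shut at 1, half-way at 0, fully open at -1); "tx", "ty", "tz": the shift along the tool's x, y, z scaled (see below); "spin": the turn about the tool's z scaled (see below). A call has 1 to 12 rows; each row is the pose to reach, as a shift and turn from the pose commanded when the call began, along the tool's axes at that moment; what a row does not reach only later rows make up. The controller multiplies each number of a shift by 0.25 m and each number of a turn by pi/4 rad. A row lasts 1/8 s, in which the tool goes at most 62.5 mm and 10.7 degrees, less where a joint would pass 70% of its speed; a pose out of reach is approached as far as the arm can. A call with a number of a shift or a turn outside -1 to 1 is refused whole. A call with a gripper value outside its range is refused whole. The fingers move at their own pace and stop on an object; the grip force is fixed at half the most. Time passes only in rows, so rows that repeat a pose let the fingers close. It gives the time, the measured TCP pose, the force and the opening at its end, in the units of the state.
- read_state(): the state, without advancing time (a new reading comes with each control period).
- get_image(name): name is "scene" or "top"; returns a dict with "frame" (400x640x3 uint8, red, green, blue), "depth" (400x640 float32, mm along the optical axis (not along the pixel's ray), 0 where there is no reading), "mtx" (3x3 intrinsics, pixels), "world_to_cam" (4x4, takes a point from world to camera coordinates). Camera axes: x right, y up, looking along -z (the intrinsics and any distortion apply to the point x, -y, -z); pixel columns grow to the right and rows downward; lengths in mm; the calibration is good to about 2 mm. A picture is of the moment at which its call begins.
- job_done(): hands the job in, once; it reports no verdict.
The state is a dict: "clock": time; "joints": joint angles; "joint_vel": joint speeds; "joint_efforts": joint torques, N m; "position": TCP position; "ee_rot": TCP orientation; "contact_force": force on the tool from outside, world axes, zero at the start; "wrist_torque": the same for the moment, N m; "gripper_width": finger opening in mm.
Only numpy, scipy, OpenCV 4.12 (cv2) and the standard library are available. Lean on these libraries where they do the work, as an engineer would, in place of code of your own. Each camera call takes 0.05 s, during which the arm holds its last target.

## Working session

There is one attempt and no reset: what is moved stays moved. The work goes in short steps, Python scripts to look and compute and a tool call to move; the robot and the scene stay as the last step left them, time stands still between calls to the robot, and variables do not carry over. Pictures are saved under pics/ and viewed, and the job is handed in when it is done.

Besides the shell and the picture viewer there is one more tool, called after "Call:" as name([rows], argument=value, ...), one row to a line, values as JSON. play_rows: Moves the arm, as the interface text tells. Its arguments: {"type":"object","properties":{"targets":{"type":"array","items":{"type":"object","properties":{"gripper":{"type":"number"},"tx":{"type":"number","minimum":-1,"maximum":1},"ty":{"type":"number","minimum":-1,"maximum":1},"tz":{"type":"number","minimum":-1,"maximum":1},"spin":{"type":"number","minimum":-1,"maximum":1}}}}},"required":["targets"]}

```bash
mkdir -p pics; cat > h.py <<'E'
import numpy as np, cv2, pickle
from bench import *
def save(im,fn): cv2.imwrite(fn, cv2.cvtColor(im,cv2.COLOR_RGB2BGR))
def world(d):
    K=d["mtx"];T=np.linalg.inv(d["world_to_cam"]);z=d["depth"].astype(float)
    v,u=np.mgrid[0:z.shape[0],0:z.shape[1]]
    x=(u-K[0,2])/K[0,0]*z;y=(v-K[1,2])/K[1,1]*z
    P=np.stack([x,-y,-z,np.ones_like(z)],-1)@T.T
    P=P[...,:3];P[z==0]=np.nan
    return P
E
python3 - <<'E'
from h import *
s=read_state();print(s);print(tcp_to_tips)
for n in("scene","top"):
    d=get_image(n);save(d["frame"],f"pics/{n}0.png");pickle.dump(d,open(n+"0.pkl","wb"));print(d.keys(),d["mtx"],d["world_to_cam"])
E
```

```text
{'clock': 0.0, 'joints': array([-8.55397400e-01,  3.85575129e-01,  6.60569211e-03, -5.24419449e-04,
       -1.19397506e+00, -2.58610770e-01]), 'joint_vel': array([ 5.12533965e-04,  1.18519964e-03,  3.17056298e-04, -3.24310216e-05,
        2.81774202e-04, -1.55622312e-03]), 'joint_efforts': array([ 2.76233886e-04, -3.92287838e+01,  1.88401222e+01,  4.18628141e+00,
       -4.67122023e-03, -8.35970386e-07]), 'position': array([ 275.4510665 , -560.40615855,  244.19867631]), 'ee_rot': array([-2.26319226e-01,  9.74052563e-01,  1.06326230e-03, -2.87276799e-04]), 'contact_force': array([ 0.02476228, -1.13971664, -0.30671077]), 'wrist_torque': array([ 0.04004635,  0.04478182, -0.01691896]), 'gripper_width': 85.2791206238383}
14.0
dict_keys(['frame', 'depth', 'mtx', 'world_to_cam']) [[405.92633247   0.         322.71253733]
 [  0.         405.92633247 200.90303702]
 [  0.           0.           1.        ]] [[ 4.99583501e-01  8.66178670e-01  1.22815973e-02 -2.45470409e+02]
 [-5.31389045e-01  2.95229372e-01  7.94018451e-01  1.92582207e+02]
 [ 6.84135957e-01 -4.03204824e-01  6.07769580e-01 -1.37345237e+03]
 [ 0.00000000e+00  0.00000000e+00  0.00000000e+00  1.00000000e+00]]
dict_keys(['frame', 'depth', 'mtx', 'world_to_cam']) [[510.55669401   0.         315.45218289]
 [  0.         510.55669401 196.57401607]
 [  0.           0.           1.        ]] [[ 7.42069924e-02 -9.97234302e-01  4.13145678e-03 -4.27618357e+01]
 [ 9.76668077e-01  7.35125615e-02  2.01780500e-01 -5.35566808e+02]
 [-2.01526150e-01 -1.09384621e-02  9.79422054e-01 -1.02357513e+03]
 [ 0.00000000e+00  0.00000000e+00  0.00000000e+00  1.00000000e+00]]
```

View pics/scene0.png

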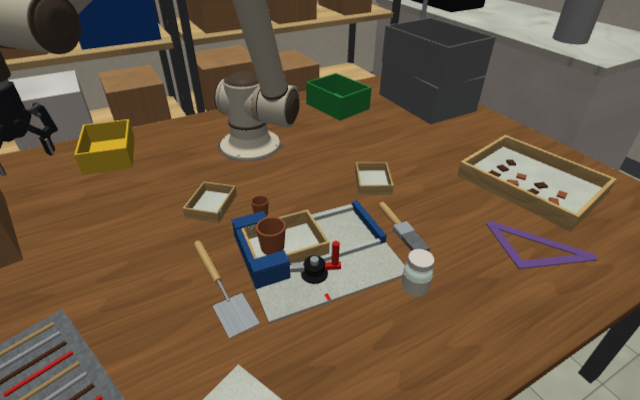

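View pics/top0.png

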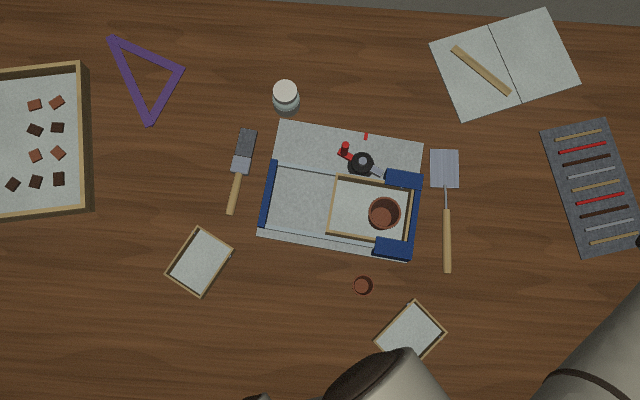

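The scene view shows the slide at about (310,250), with the dock at (262,250), the larger pot at (271,235) in the docked tray, the red pin at (336,252) and the stop at (368,220). In the top view the docked tray is at (370,207), the lock ring at (360,162) and the pin at (345,150). The jar is at (285,95), the brush at (240,170) and the spatula at (446,210).

Tray candidates in the top view are (370,207), (198,262), (410,332) and the big one at (40,140). Only the one in the dock should fit 130x170. Pot candidates are (384,212), which is the larger one and stands in the tray, and the small one at (363,285).

```bash
cat > fit.py <<'E'
from h import *
from scipy.optimize import least_squares
pts=[]
for n in("top","scene"):
    d=pickle.load(open(n+"0.pkl","rb"));P=world(d);f=d["frame"].astype(int)
    r,g,b=f[...,0],f[...,1],f[...,2]
    if n=="top":
        u0,u1,v0,v1=250,430,112,268
    else: u0,u1,v0,v1=225,410,195,325
    m=np.zeros(P.shape[:2],bool);m[v0:v1,u0:u1]=1
    z=P[...,2]
    board=m&(z>5)&(z<15)
    blue=m&(b>r*1.7)&(b>60)
    red=m&(r>2.5*g)&(r>2.5*b)&(r>120)
    print(n,"board z",np.nanmedian(z[board]),board.sum())
    pb=P[board|(blue&(z>5))]
    rect=cv2.minAreaRect(pb[:,:2].astype(np.float32));print(rect)
    print("box",cv2.boxPoints(rect))
    for lo,hi,nm in((28,40,"stop"),(56,70,"dock")):
        q=P[blue&(z>lo)&(z<hi)];print(nm,len(q),np.median(q,0) if len(q) else 0, cv2.minAreaRect(q[:,:2].astype(np.float32)))
    q=P[red&(z>80)];print("pin",len(q),q.mean(0),q[:,2].max(),q.min(0))
    q=P[red&(z<20)];print("mark",len(q),np.nanmean(q,0))
    print('board pts wood-free',)
E
python3 fit.py
python3 - <<'E'
from h import *
d=pickle.load(open("top0.pkl","rb"))
save(cv2.resize(d["frame"][100:280,230:480],None,fx=3.2,fy=3.2,interpolation=cv2.INTER_CUBIC),"pics/c0.png")
E
```

```text
top board z 10.113612130013507 10463
((571.6892700195312, -53.68833923339844), (351.5508117675781, 401.1774597167969), 3.9511048793792725)
box [[ 382.51007  134.3118 ]
 [ 410.15326 -265.91214]
 [ 760.86847 -241.68848]
 [ 733.2253   158.53546]]
stop 476 [542.34084537 102.39182741  33.99385539] ((543.9181518554688, 102.30290985107422), (15.42018985748291, 150.5233917236328), 84.05625915527344)
dock 1498 [ 500.20477382 -186.15925064   63.40105732] ((514.3316040039062, -178.38587951660156), (78.55895233154297, 183.1354217529297), 84.08639526367188)
pin 36 [642.04119308 -56.22537732 100.02083149] 103.03954459661043 [635.85408839 -62.3018617   96.76945561]
mark 21 [ 694.50873502 -104.37132384   10.31272729]
board pts wood-free
scene board z 10.584460636579934 6974
((525.3468627929688, -37.48150634765625), (439.78216552734375, 442.2588806152344), 70.80587005615234)
box [[ 244.21645 -172.44817]
 [ 661.89014 -317.84955]
 [ 806.4773    97.48515]
 [ 388.8036   242.88654]]
stop 255 [553.65652537  97.27393818  34.46659865] ((546.9542236328125, 98.51150512695312), (15.966081619262695, 148.75732421875), 84.5802230834961)
dock 1013 [ 573.11360882 -193.93995466   64.34109643] ((516.183837890625, -181.67750549316406), (78.107177734375, 183.514892578125), 84.05323791503906)
pin 25 [645.43624309 -59.73840657 100.4042222 ] 102.31166403032671 [638.90452366 -65.64710211  98.25212035]
mark 17 [ 695.33222847 -106.62482971   11.19420566]
board pts wood-free
```

View pics/c0.png

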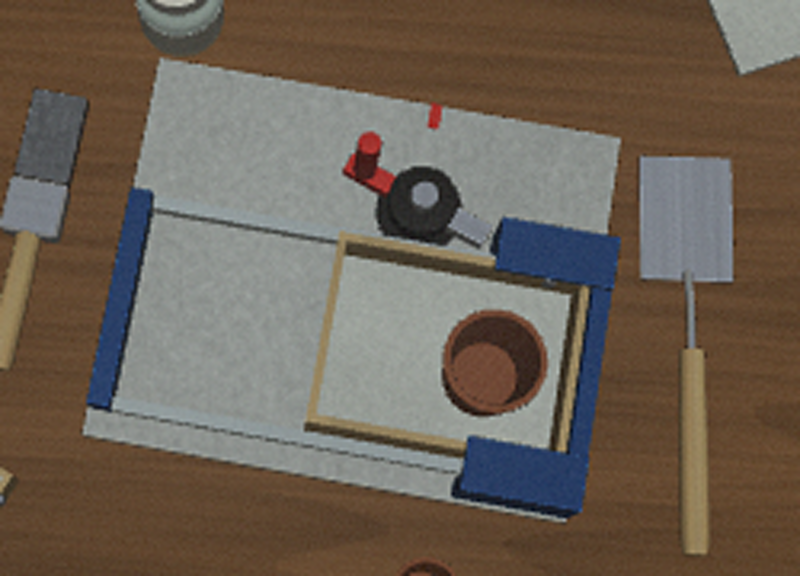

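Enlarged, the crop confirms that the tray in the dock on the rails is the only one guided by the slide. The big pot is in its rear half at crop (495,362). The slide yaw is about -6°, and the origin is near (529,-54). I'll measure the front wall, the tray size and the pots next.

```bash
cat >> h.py <<'E'
O=np.array([528.8,-54.4]);A=np.deg2rad(-6.0)
XD=np.array([np.cos(A),np.sin(A)]);YD=np.array([-np.sin(A),np.cos(A)])
def toS(p): d=np.asarray(p)[...,:2]-O; return np.stack([d@XD,d@YD],-1)
def toW(s): return O+s[0]*XD+s[1]*YD
E
python3 - <<'E'
from h import *
for n in("top","scene"):
    d=pickle.load(open(n+"0.pkl","rb"));P=world(d);z=P[...,2]
    S=toS(P)
    f=d["frame"].astype(int)
    m=(abs(S[...,0])<50)&(abs(S[...,1]-15)<15)&(z>48)&(z<60)
    q=S[m];zz=z[m];print(n,"front wall",m.sum(),np.median(q,0),np.percentile(q[:,1],[3,97]),np.median(zz))
    m=(abs(S[...,0])<75)&(S[...,1]<25)&(S[...,1]>-87)&(z>48)&(z<60);q=S[m];print(" x range",np.percentile(q[:,0],[1,5,95,99]))
    m=(abs(S[...,0])<58)&(S[...,1]<0)&(S[...,1]>-150)&(z>78)&(z<92);q=S[m];print(" pot rim",m.sum(),q.min(0),q.max(0),z[m].max())
s0=read_state();tgt=toW((0,15));print("wall world",tgt)
Tx=np.array([-0.8975,-0.441]);Ty=np.array([-0.441,.8975])
dv=tgt-np.array([275.685,-560.889]);print("tool shift mm",dv@Tx,dv@Ty,"scaled",dv@Tx/250,dv@Ty/250)
E
```

```text
top front wall 133 [-0.90573779 16.6766905 ] [13.88182617 19.48520653] 55.06060439763996
 x range [-66.2249836  -65.68255458  62.65866534  63.71705444]
 pot rim 249 [ -42.81468433 -125.89076994] [ 23.62246706 -59.95040236] 89.72067499451134
scene front wall 112 [ 3.97054218 12.61062061] [10.48863677 16.98803878] 55.027861620926444
 x range [-66.4715177  -63.11259407  64.89080206  65.99506769]
 pot rim 235 [ -43.44675578 -128.77627235] [ 25.64338213 -62.19122644] 86.61506615515793
wall world [530.36792695 -39.48217157]
tool shift mm -458.5183382746019 355.64745773187985 scaled -1.8340733530984075 1.4225898309275193
```

Call:
play_rows([
  {"tx":-0.18,"ty":0.14,"spin":0.14,"gripper":0},
  {"tx":-0.36,"ty":0.28,"spin":0.29,"gripper":0},
  {"tx":-0.54,"ty":0.42,"spin":0.43,"gripper":0},
  {"tx":-0.72,"ty":0.56,"spin":0.57,"gripper":0},
  {"tx":-0.9,"ty":0.7,"spin":0.715,"gripper":0},
  {"tx":-0.9,"ty":0.7,"spin":0.715,"gripper":0},
  {"tx":-0.9,"ty":0.7,"spin":0.715,"gripper":0},
])

```text
invalid input
```

Call:
play_rows([
  {"gripper":0.0,"tx":-0.18,"ty":0.14,"tz":0.0,"spin":0.14},
  {"gripper":0.0,"tx":-0.36,"ty":0.28,"tz":0.0,"spin":0.29},
  {"gripper":0.0,"tx":-0.54,"ty":0.42,"tz":0.0,"spin":0.43},
  {"gripper":0.0,"tx":-0.72,"ty":0.56,"tz":0.0,"spin":0.57},
  {"gripper":0.0,"tx":-0.9,"ty":0.7,"tz":0.0,"spin":0.715},
  {"gripper":0.0,"tx":-0.9,"ty":0.7,"tz":0.0,"spin":0.715},
])

```text
clock: 0.85
position: [401.6, -301.7, 245.3]
ee_rot: [0.05, 0.999, 0.0, 0.0]
contact_force: [0.6, -0.4, -0.1]
gripper_width: 43.0
```

```bash
python3 - <<'E'
from h import *
s=read_state();print(s["position"],s["ee_rot"],s["joints"],abs(s["joint_vel"]).max())
t=toW((0,15));print("slide-frame shift",toS(toW((0,15)))-toS(s["position"]))
E
```

```text
[ 401.59534601 -301.6872537   245.30788638] [4.97497757e-02 9.98761684e-01 2.38187228e-04 2.85313980e-05] [-3.20794523e-01  1.75412197e-01 -2.85885951e-01 -5.29601474e-04
 -1.10957079e+00 -1.34930673e+00] 0.06596445480396813
slide-frame shift [100.65925697 274.22909525]
```

Call:
play_rows([
  {"gripper":0.0,"tx":-0.08,"ty":0.2,"tz":0.0,"spin":0.0},
  {"gripper":0.0,"tx":-0.16,"ty":0.4,"tz":0.0,"spin":0.0},
  {"gripper":0.0,"tx":-0.24,"ty":0.6,"tz":0.1,"spin":0.0},
  {"gripper":0.0,"tx":-0.32,"ty":0.8,"tz":0.25,"spin":0.0},
  {"gripper":0.0,"tx":-0.4,"ty":1.0,"tz":0.4,"spin":0.0},
  {"gripper":0.0,"tx":-0.4,"ty":1.0,"tz":0.4,"spin":0.0},
  {"gripper":0.0,"tx":-0.4,"ty":1.0,"tz":0.4,"spin":0.0},
])

```text
clock: 1.72
position: [526.0, -66.9, 145.0]
ee_rot: [0.052, 0.999, -0.0, -0.001]
contact_force: [-0.8, 1.0, -0.5]
gripper_width: 42.5
```

```bash
python3 - <<'E'
from h import *
s=read_state();print(s["position"],s["ee_rot"],abs(s["joint_vel"]).max(),toS(s["position"]))
for n in("scene","top"):
    d=get_image(n);f=d["frame"]
    f=f[150:350,180:440] if n=="scene" else f[80:290,220:480]
    save(cv2.resize(f,None,fx=2.8,fy=2.8,interpolation=cv2.INTER_CUBIC),f"pics/{n}1.png")
E
```

```text
[525.95529729 -66.91312015 144.95353033] [ 5.22055550e-02  9.98636145e-01 -2.74377130e-04 -5.95069616e-04] 0.034445875669012305 [ -1.52114191 -12.74192438]
```

View pics/scene1.png

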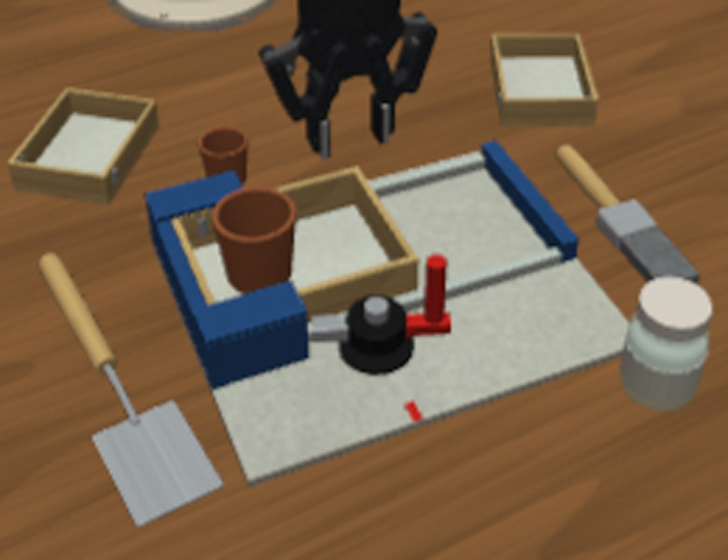

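The crop shows the open jaws above the slide, about (350,130), with the pot clear behind them. The jaw axis lies along the slide. Next I move over the front wall and go down.

Call:
play_rows([
  {"gripper":0.0,"tx":-0.006,"ty":0.111,"tz":0.0,"spin":0.0},
  {"gripper":0.0,"tx":-0.006,"ty":0.111,"tz":0.1,"spin":0.0},
  {"gripper":0.0,"tx":-0.006,"ty":0.111,"tz":0.2,"spin":0.0},
  {"gripper":0.0,"tx":-0.006,"ty":0.111,"tz":0.29,"spin":0.0},
  {"gripper":0.0,"tx":-0.006,"ty":0.111,"tz":0.365,"spin":0.0},
  {"gripper":0.0,"tx":-0.006,"ty":0.111,"tz":0.365,"spin":0.0},
])

```text
clock: 2.58
position: [529.7, -40.3, 54.0]
ee_rot: [0.053, 0.999, -0.0, -0.001]
contact_force: [0.3, -0.0, 0.6]
gripper_width: 42.3
```

```bash
python3 - <<'E'
from h import *
s=read_state();print(s["position"],s["contact_force"],toS(s["position"]))
for n in("scene",):
    d=get_image(n);f=d["frame"]
    f=f[150:350,180:440] if n=="scene" else f[80:290,220:480]
    save(cv2.resize(f,None,fx=2.8,fy=2.8,interpolation=cv2.INTER_CUBIC),f"pics/{n}2.png")
E
```

```text
[529.7314614  -40.29084583  53.96518916] [ 0.30214777 -0.02444109  0.6336149 ] [-0.54844945 14.12922698]
```

View pics/scene2.png

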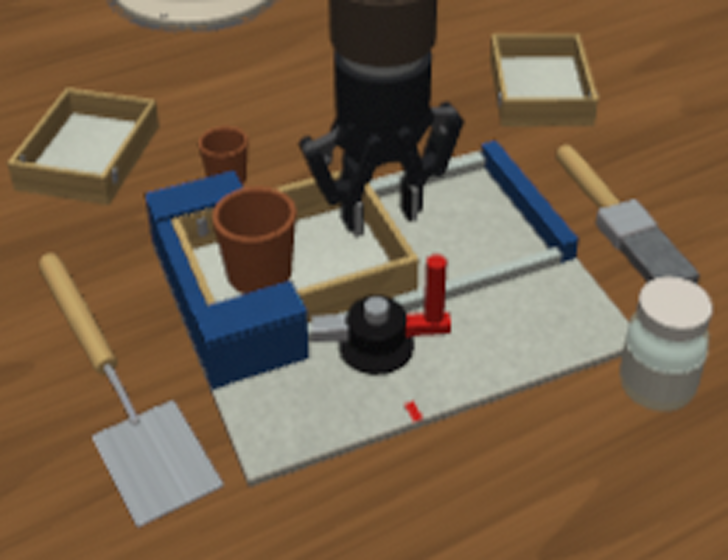

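The fingers straddle the front wall, with tips at crop (357,228) and (412,215), and the pot is clear. I'll close the gripper.

Call:
play_rows([
  {"gripper":1.0,"tx":0.0,"ty":0.0,"tz":0.0,"spin":0.0},
  {"gripper":1.0,"tx":0.0,"ty":0.0,"tz":0.0,"spin":0.0},
  {"gripper":1.0,"tx":0.0,"ty":0.0,"tz":0.0,"spin":0.0},
  {"gripper":1.0,"tx":0.0,"ty":0.0,"tz":0.0,"spin":0.0},
  {"gripper":1.0,"tx":0.0,"ty":0.0,"tz":0.0,"spin":0.0},
])

```text
clock: 3.25
position: [531.0, -39.1, 55.3]
ee_rot: [0.052, 0.999, -0.0, 0.001]
contact_force: [-1.0, -0.8, 5.8]
gripper_width: 4.1
```

Call:
play_rows([
  {"gripper":1.0,"tx":0.0,"ty":0.01,"tz":0.0,"spin":0.0},
  {"gripper":1.0,"tx":0.0,"ty":0.02,"tz":0.0,"spin":0.0},
  {"gripper":1.0,"tx":0.0,"ty":0.03,"tz":0.0,"spin":0.0},
  {"gripper":1.0,"tx":0.0,"ty":0.04,"tz":0.0,"spin":0.0},
  {"gripper":1.0,"tx":0.0,"ty":0.05,"tz":0.0,"spin":0.0},
  {"gripper":1.0,"tx":0.0,"ty":0.06,"tz":0.0,"spin":0.0},
  {"gripper":1.0,"tx":0.0,"ty":0.07,"tz":0.0,"spin":0.0},
  {"gripper":1.0,"tx":0.0,"ty":0.08,"tz":0.0,"spin":0.0},
  {"gripper":1.0,"tx":0.0,"ty":0.09,"tz":0.0,"spin":0.0},
])

```text
clock: 4.38
position: [532.9, -18.1, 55.3]
ee_rot: [0.052, 0.999, -0.001, 0.0]
contact_force: [-1.3, -8.3, 6.8]
gripper_width: 4.0
```

```bash
python3 - <<'E'
from h import *
s=read_state();print(s["position"],s["contact_force"],toS(s["position"]))
for n in("scene",):
    d=get_image(n);f=d["frame"]
    f=f[150:350,180:440] if n=="scene" else f[80:290,220:480]
    save(cv2.resize(f,None,fx=2.8,fy=2.8,interpolation=cv2.INTER_CUBIC),f"pics/{n}3.png")
E
```

```text
[532.91654656 -18.08498479  55.30612019] [-1.25545319 -8.3156091   6.84668483] [ 0.29804296 36.54637404]
```

View pics/scene3.png

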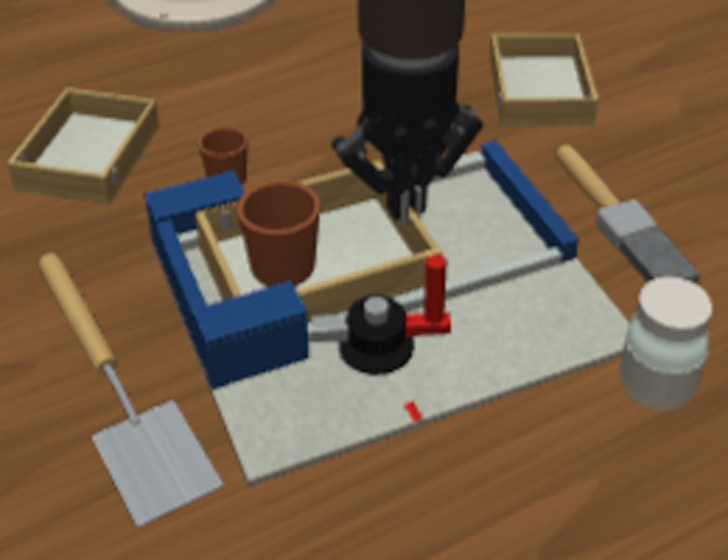

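The tray has come out about 21 mm and the pot is upright at crop (280,235). I'll keep pulling gently.

Call:
play_rows([
  {"gripper":1.0,"tx":0.0,"ty":0.015,"tz":0.0,"spin":0.0},
  {"gripper":1.0,"tx":0.0,"ty":0.04,"tz":0.0,"spin":0.0},
  {"gripper":1.0,"tx":0.0,"ty":0.075,"tz":0.0,"spin":0.0},
  {"gripper":1.0,"tx":0.0,"ty":0.115,"tz":0.0,"spin":0.0},
  {"gripper":1.0,"tx":0.0,"ty":0.155,"tz":0.0,"spin":0.0},
  {"gripper":1.0,"tx":0.0,"ty":0.195,"tz":0.0,"spin":0.0},
  {"gripper":1.0,"tx":0.0,"ty":0.235,"tz":0.0,"spin":0.0},
  {"gripper":1.0,"tx":0.0,"ty":0.275,"tz":0.0,"spin":0.0},
  {"gripper":1.0,"tx":0.0,"ty":0.315,"tz":0.0,"spin":0.0},
  {"gripper":1.0,"tx":0.0,"ty":0.35,"tz":0.0,"spin":0.0},
  {"gripper":1.0,"tx":0.0,"ty":0.375,"tz":0.0,"spin":0.0},
  {"gripper":1.0,"tx":0.0,"ty":0.39,"tz":0.0,"spin":0.0},
])

```text
clock: 5.92
position: [542.6, 78.5, 55.3]
ee_rot: [0.052, 0.999, -0.002, -0.001]
contact_force: [-0.4, -9.5, 9.6]
gripper_width: 4.5
```

```bash
python3 - <<'E'
from h import *
s=read_state();print(s["position"],s["contact_force"],toS(s["position"]))
for n in("scene",):
    d=get_image(n);f=d["frame"]
    f=f[150:350,180:440] if n=="scene" else f[80:290,220:480]
    save(cv2.resize(f,None,fx=2.8,fy=2.8,interpolation=cv2.INTER_CUBIC),f"pics/{n}4.png")
E
```

```text
[542.56383178  78.50159856  55.32890104] [-0.37546021 -9.47584883  9.58767212] [ -0.20356779 133.61226188]
```

View pics/scene4.png

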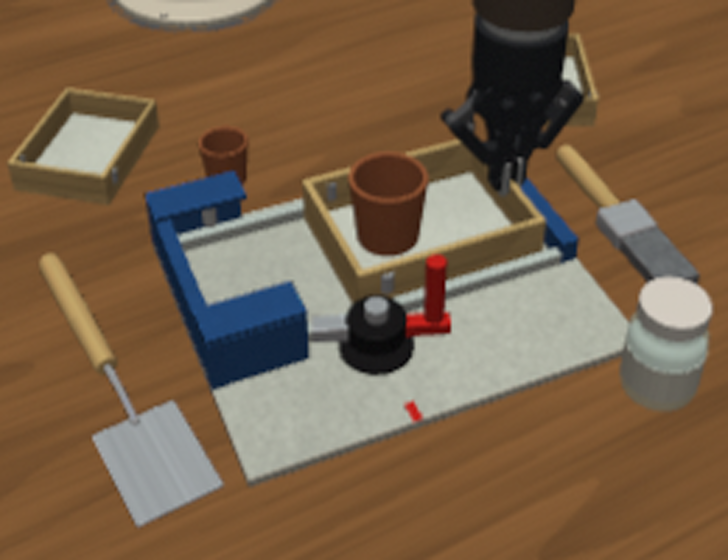

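Call:
play_rows([
  {"gripper":1.0,"tx":0.0,"ty":0.01,"tz":0.0,"spin":0.0},
  {"gripper":1.0,"tx":0.0,"ty":0.02,"tz":0.0,"spin":0.0},
  {"gripper":1.0,"tx":0.0,"ty":0.03,"tz":0.0,"spin":0.0},
  {"gripper":1.0,"tx":0.0,"ty":0.038,"tz":0.0,"spin":0.0},
  {"gripper":1.0,"tx":0.0,"ty":0.046,"tz":0.0,"spin":0.0},
  {"gripper":1.0,"tx":0.0,"ty":0.046,"tz":0.0,"spin":0.0},
])

```text
clock: 6.72
position: [543.7, 89.8, 55.3]
ee_rot: [0.052, 0.999, -0.002, -0.001]
contact_force: [-0.7, -7.3, 8.5]
gripper_width: 4.2
```

```bash
python3 - <<'E'
from h import *
s=read_state();print(s["position"],s["contact_force"],toS(s["position"]))
E
```

```text
[543.66268237  89.78203751  55.32107969] [-0.69165214 -7.34700533  8.54509805] [ -0.28986377 144.94576657]
```

Call:
play_rows([
  {"gripper":1.0,"tx":0.0,"ty":0.006,"tz":0.0,"spin":0.0},
  {"gripper":1.0,"tx":0.0,"ty":0.012,"tz":0.0,"spin":0.0},
  {"gripper":1.0,"tx":0.0,"ty":0.012,"tz":0.0,"spin":0.0},
])

```text
clock: 7.1
position: [543.7, 90.3, 55.3]
ee_rot: [0.052, 0.999, -0.003, -0.002]
contact_force: [1.8, -17.6, 8.2]
gripper_width: 4.2
```

Call:
play_rows([
  {"gripper":1.0,"tx":0.0,"ty":0.008,"tz":0.0,"spin":0.0},
  {"gripper":1.0,"tx":0.0,"ty":0.008,"tz":0.0,"spin":0.0},
  {"gripper":1.0,"tx":0.0,"ty":0.008,"tz":0.0,"spin":0.0},
])

```text
clock: 7.48
position: [543.7, 90.5, 55.3]
ee_rot: [0.052, 0.999, -0.004, -0.002]
contact_force: [3.1, -23.7, 9.3]
gripper_width: 4.1
```

```bash
python3 - <<'E'
from h import *
s=read_state();print(s["position"],s["contact_force"],toS(s["position"]))
for n in("scene","top"):
    d=get_image(n);P=world(d);z=P[...,2];S=toS(P);f=d["frame"]
    m=(S[...,0]>-55)&(S[...,0]<-25)&(abs(S[...,1]-145)<14)&(z>48)&(z<60);
    print(n,m.sum(),np.median(S[m],0) if m.any() else 0)
    f=f[150:350,180:440] if n=="scene" else f[80:290,220:480]
    save(cv2.resize(f,None,fx=2.8,fy=2.8,interpolation=cv2.INTER_CUBIC),f"pics/{n}5.png")
E
```

```text
[543.65522207  90.49207569  55.26466854] [  3.06503467 -23.72305808   9.33018392] [ -0.37150241 145.65113527]
scene 1 [-28.15873629 140.553305  ]
top 46 [-40.38489768 146.5389164 ]
```

View pics/scene5.png

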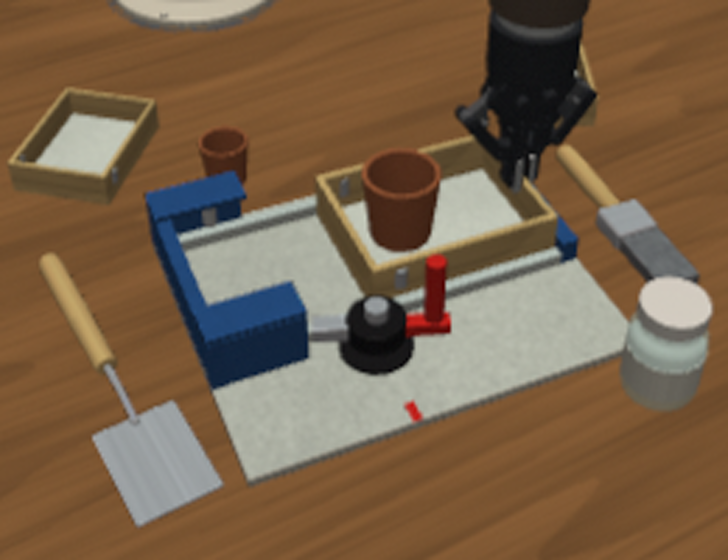

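The tray front is against the stop: motion has stalled and the force has risen to 24 N. The pot is upright at crop (400,200). I'll release and lift.

Call:
play_rows([
  {"gripper":0.3,"tx":0.0,"ty":0.0,"tz":0.0,"spin":0.0},
  {"gripper":0.3,"tx":0.0,"ty":-0.008,"tz":0.0,"spin":0.0},
  {"gripper":0.3,"tx":0.0,"ty":-0.012,"tz":0.0,"spin":0.0},
  {"gripper":0.3,"tx":0.0,"ty":-0.012,"tz":0.0,"spin":0.0},
  {"gripper":0.3,"tx":0.0,"ty":-0.012,"tz":-0.1,"spin":0.0},
  {"gripper":0.3,"tx":0.0,"ty":-0.012,"tz":-0.25,"spin":0.0},
  {"gripper":0.3,"tx":0.0,"ty":-0.012,"tz":-0.4,"spin":0.0},
  {"gripper":0.3,"tx":0.0,"ty":-0.012,"tz":-0.4,"spin":0.0},
])

```text
clock: 8.57
position: [546.3, 95.0, 157.5]
ee_rot: [0.052, 0.999, 0.002, 0.003]
contact_force: [0.6, 0.5, -0.9]
gripper_width: 30.1
```

```bash
python3 - <<'E'
from h import *
s=read_state();print(s["position"],s["contact_force"],toS(s["position"]),s["joints"])
for n in("scene","top"):
    d=get_image(n);P=world(d);z=P[...,2];S=toS(P);f=d["frame"].astype(int)
    m=(abs(S[...,0])<55)&(abs(S[...,1]-145)<12)&(z>48)&(z<60);
    print(n,m.sum(),np.median(S[m],0) if m.any() else 0)
    r,g,b=f[...,0],f[...,1],f[...,2]
    m=(r>2.5*g)&(r>2.5*b)&(r>100)&(z>85);print("pin",m.sum(),np.median(S[m],0),P[m].mean(0))
E
```

```text
[546.27583548  95.0020835  157.45789038] [ 0.6267326   0.50030552 -0.86166572] [  1.76333083 150.41036548] [ 4.64845623e-01  3.43143052e-01 -2.95718233e-01  7.31785348e-04
 -9.24325686e-01 -2.13960728e+00]
scene 123 [  2.25360514 142.24858218]
pin 31 [116.25421048   6.58953712] [645.17725812 -59.75374484  99.87091566]
top 96 [-22.68400529 146.31710807]
pin 37 [112.61733438  10.1871125 ] [641.98809254 -56.05950843  99.87703021]
```

Call:
play_rows([
  {"gripper":0.3,"tx":-0.11,"ty":-0.14,"tz":0.0,"spin":-0.18},
  {"gripper":0.3,"tx":-0.23,"ty":-0.28,"tz":0.0,"spin":-0.36},
  {"gripper":0.3,"tx":-0.34,"ty":-0.43,"tz":0.0,"spin":-0.54},
  {"gripper":0.3,"tx":-0.45,"ty":-0.568,"tz":0.0,"spin":-0.72},
  {"gripper":0.3,"tx":-0.45,"ty":-0.568,"tz":0.0,"spin":-0.72},
  {"gripper":0.3,"tx":-0.45,"ty":-0.568,"tz":0.0,"spin":-0.72},
  {"gripper":0.3,"tx":-0.45,"ty":-0.568,"tz":0.0,"spin":-0.72},
])

```text
clock: 9.55
position: [640.7, -58.2, 153.6]
ee_rot: [-0.229, 0.973, 0.0, -0.001]
contact_force: [0.4, 0.7, -0.7]
gripper_width: 30.0
```

```bash
python3 - <<'E'
from h import *
s=read_state();print(s["position"],s["ee_rot"],toS(s["position"]))
from scipy.spatial.transform import Rotation as R
M=R.from_quat(s["ee_rot"]).as_matrix();B=np.stack([XD,YD]);print("tool x,y in slide",B@M[:2,0],B@M[:2,1])
for n in("scene",):
    d=get_image(n);f=d["frame"]
    f=f[150:350,180:440]
    save(cv2.resize(f,None,fx=2.8,fy=2.8,interpolation=cv2.INTER_CUBIC),f"pics/{n}6.png")
E
```

```text
[640.70824348 -58.15944427 153.59174758] [-2.28750710e-01  9.73484835e-01  1.51864182e-04 -6.04320397e-04] [111.68816735   7.95874708]
tool x,y in slide [-0.84388677 -0.53652018] [-0.53651988  0.84388748]
```

View pics/scene6.png

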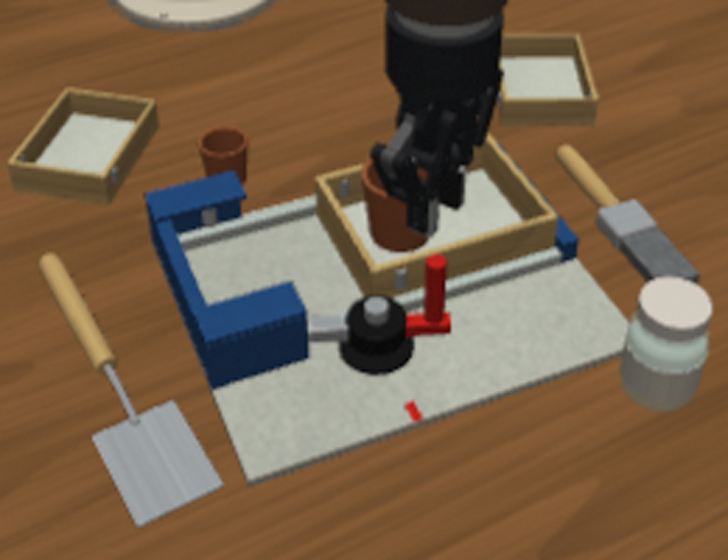

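The gripper hangs over the red pin at crop (435,262), with the pot and tray clear. I'll lower it around the pin as an open cage.

Call:
play_rows([
  {"gripper":0.3,"tx":-0.01,"ty":-0.004,"tz":0.0,"spin":0.0},
  {"gripper":0.3,"tx":-0.01,"ty":-0.004,"tz":0.08,"spin":0.0},
  {"gripper":0.3,"tx":-0.01,"ty":-0.004,"tz":0.16,"spin":0.0},
  {"gripper":0.3,"tx":-0.01,"ty":-0.004,"tz":0.25,"spin":0.0},
  {"gripper":0.3,"tx":-0.01,"ty":-0.004,"tz":0.32,"spin":0.0},
  {"gripper":0.3,"tx":-0.01,"ty":-0.004,"tz":0.32,"spin":0.0},
])

```text
clock: 10.35
position: [643.2, -58.8, 72.6]
ee_rot: [-0.228, 0.974, 0.0, -0.002]
contact_force: [-0.7, 0.2, -0.7]
gripper_width: 29.5
```

```bash
python3 - <<'E'
from h import *
s=read_state();print(s["position"],s["contact_force"],toS(s["position"]))
for n in("scene","top"):
    d=get_image(n);f=d["frame"]
    f=f[150:350,180:440] if n=="scene" else f[80:290,220:480]
    save(cv2.resize(f,None,fx=2.8,fy=2.8,interpolation=cv2.INTER_CUBIC),f"pics/{n}7.png")
E
```

```text
[643.21218899 -58.78870483  72.57115279] [-0.70854566  0.18707266 -0.67606208] [114.24417162   7.59466725]
```

View pics/scene7.png

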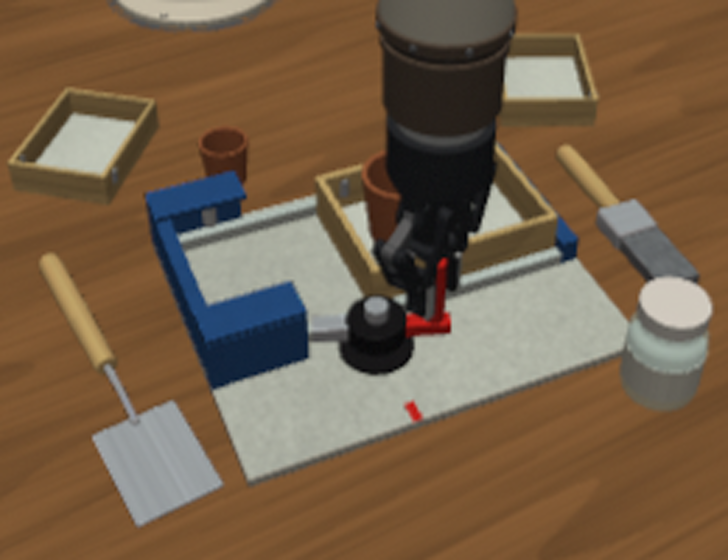

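```bash
python3 - <<'E'
import numpy as np
tx=np.array([-0.844,-0.5365]);ty=np.array([-0.5365,0.844])
for q in np.linspace(.33,1.6,12):
    p=np.array([100+45*np.sin(q),-34+45*np.cos(q)])-2.5*ty-np.array([114.4,8.2])
    print(round(q,2),round(p@tx/250,3),round(p@ty/250,3))
E
```

```text
0.33 -0.001 -0.009
0.45 -0.013 -0.026
0.56 -0.023 -0.044
0.68 -0.031 -0.064
0.79 -0.037 -0.084
0.91 -0.04 -0.104
1.02 -0.041 -0.125
1.14 -0.039 -0.146
1.25 -0.035 -0.166
1.37 -0.029 -0.186
1.48 -0.02 -0.205
1.6 -0.01 -0.223
```

Call:
play_rows([
  {"gripper":0.5,"tx":0.0,"ty":0.0,"tz":0.0,"spin":0.0},
  {"gripper":0.5,"tx":0.0,"ty":-0.009,"tz":0.0,"spin":0.0},
  {"gripper":0.5,"tx":-0.013,"ty":-0.026,"tz":0.0,"spin":0.0},
  {"gripper":0.5,"tx":-0.023,"ty":-0.044,"tz":0.0,"spin":0.0},
  {"gripper":0.5,"tx":-0.031,"ty":-0.064,"tz":0.0,"spin":0.0},
  {"gripper":0.5,"tx":-0.037,"ty":-0.084,"tz":0.0,"spin":0.0},
  {"gripper":0.5,"tx":-0.04,"ty":-0.104,"tz":0.0,"spin":0.0},
  {"gripper":0.5,"tx":-0.041,"ty":-0.125,"tz":0.0,"spin":0.0},
  {"gripper":0.5,"tx":-0.039,"ty":-0.146,"tz":0.0,"spin":0.0},
  {"gripper":0.5,"tx":-0.035,"ty":-0.166,"tz":0.0,"spin":0.0},
  {"gripper":0.5,"tx":-0.029,"ty":-0.186,"tz":0.0,"spin":0.0},
  {"gripper":0.5,"tx":-0.029,"ty":-0.186,"tz":0.0,"spin":0.0},
])

```text
clock: 11.95
position: [671.3, -97.9, 74.3]
ee_rot: [-0.228, 0.974, -0.0, -0.0]
contact_force: [-0.6, 0.4, 0.8]
gripper_width: 21.4
```

```bash
python3 - <<'E'
from h import *
s=read_state();print(s["position"],s["contact_force"],toS(s["position"]))
for n in("scene","top"):
    d=get_image(n);f=d["frame"]
    f=f[150:350,180:440] if n=="scene" else f[80:290,220:480]
    save(cv2.resize(f,None,fx=2.8,fy=2.8,interpolation=cv2.INTER_CUBIC),f"pics/{n}8.png")
E
```

```text
[671.27080135 -97.89910666  74.26916324] [-0.56837809  0.4377297   0.78002588] [146.23722616 -28.36856007]
```

View pics/scene8.png

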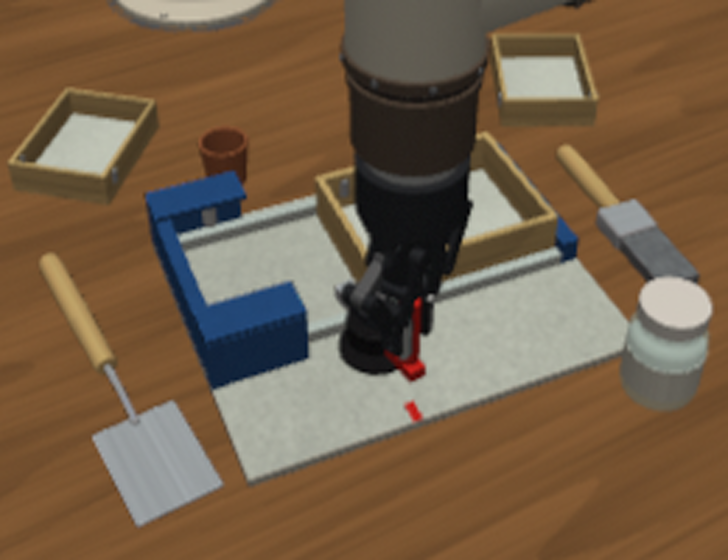

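Call:
play_rows([
  {"gripper":0.5,"tx":0.008,"ty":-0.012,"tz":0.0,"spin":0.0},
  {"gripper":0.5,"tx":0.016,"ty":-0.024,"tz":0.0,"spin":0.0},
  {"gripper":0.5,"tx":0.024,"ty":-0.033,"tz":0.0,"spin":0.0},
  {"gripper":0.5,"tx":0.024,"ty":-0.033,"tz":0.0,"spin":0.0},
])

```text
clock: 12.55
position: [670.0, -106.2, 74.0]
ee_rot: [-0.228, 0.974, 0.001, 0.001]
contact_force: [0.9, 7.7, -0.9]
gripper_width: 21.7
```

```bash
python3 - <<'E'
from h import *
s=read_state();print(s["position"],s["contact_force"],toS(s["position"]))
E
```

```text
[ 669.96551609 -106.23813323   73.9693675 ] [ 0.91419126  7.72627372 -0.93425952] [145.81075703 -36.79834405]
```

Call:
play_rows([
  {"gripper":0.5,"tx":0.006,"ty":-0.01,"tz":0.0,"spin":0.0},
  {"gripper":0.5,"tx":0.01,"ty":-0.018,"tz":0.0,"spin":0.0},
  {"gripper":0.5,"tx":0.01,"ty":-0.018,"tz":0.0,"spin":0.0},
  {"gripper":0.5,"tx":0.01,"ty":-0.018,"tz":0.0,"spin":0.0},
])

```text
clock: 13.05
position: [670.0, -106.8, 73.9]
ee_rot: [-0.229, 0.973, 0.003, 0.002]
contact_force: [0.8, 21.5, 1.4]
gripper_width: 21.7
```

```bash
python3 - <<'E'
from h import *
s=read_state();print(s["position"],s["contact_force"],toS(s["position"]))
E
```

```text
[ 670.01396512 -106.79591952   73.92925471] [ 0.780304   21.45950084  1.44863743] [145.9172452  -37.34801042]
```

The force rose to 21 N with no further motion, so the ring is at its stop. I'll open, centre on the pin and lift away.

Call:
play_rows([
  {"gripper":0.3,"tx":0.0,"ty":0.0,"tz":0.0,"spin":0.0},
  {"gripper":0.3,"tx":-0.007,"ty":0.011,"tz":0.0,"spin":0.0},
  {"gripper":0.3,"tx":-0.012,"ty":0.02,"tz":0.0,"spin":0.0},
  {"gripper":0.3,"tx":-0.012,"ty":0.02,"tz":0.0,"spin":0.0},
  {"gripper":0.3,"tx":-0.012,"ty":0.02,"tz":-0.1,"spin":0.0},
  {"gripper":0.3,"tx":-0.012,"ty":0.02,"tz":-0.25,"spin":0.0},
  {"gripper":0.3,"tx":-0.012,"ty":0.02,"tz":-0.45,"spin":0.0},
  {"gripper":0.3,"tx":-0.012,"ty":0.02,"tz":-0.65,"spin":0.0},
  {"gripper":0.3,"tx":-0.012,"ty":0.02,"tz":-0.65,"spin":0.0},
])

```text
clock: 14.18
position: [671.9, -107.8, 242.7]
ee_rot: [-0.228, 0.974, -0.002, 0.005]
contact_force: [0.1, 0.4, -0.4]
gripper_width: 29.6
```

```bash
python3 - <<'E'
from h import *
s=read_state();print(s["position"],s["contact_force"],toS(s["position"]))
for n in("scene","top"):
    d=get_image(n);P=world(d);z=P[...,2];S=toS(P);f=d["frame"].astype(int)
    m=(abs(S[...,0])<55)&(abs(S[...,1]-145)<12)&(z>48)&(z<60);
    print(n,m.sum(),np.median(S[m],0) if m.any() else 0)
    r,g,b=f[...,0],f[...,1],f[...,2]
    m=(r>2.5*g)&(r>2.5*b)&(r>100)&(z>85)&(z<108)
    if m.any(): print("pin",m.sum(),np.median(S[m],0))
    f=d["frame"]
    f=f[150:350,180:440] if n=="scene" else f[80:290,220:480]
    save(cv2.resize(f,None,fx=2.8,fy=2.8,interpolation=cv2.INTER_CUBIC),f"pics/{n}9.png")
E
```

```text
[ 671.92100603 -107.80119983  242.66674667] [ 0.09064888  0.35955139 -0.3549242 ] [147.91891954 -38.14844364]
scene 121 [  2.80849311 142.27572316]
pin 36 [147.68653517 -35.97626113]
top 0 0
pin 37 [143.54275076 -31.88520573]
```

View pics/scene9.png

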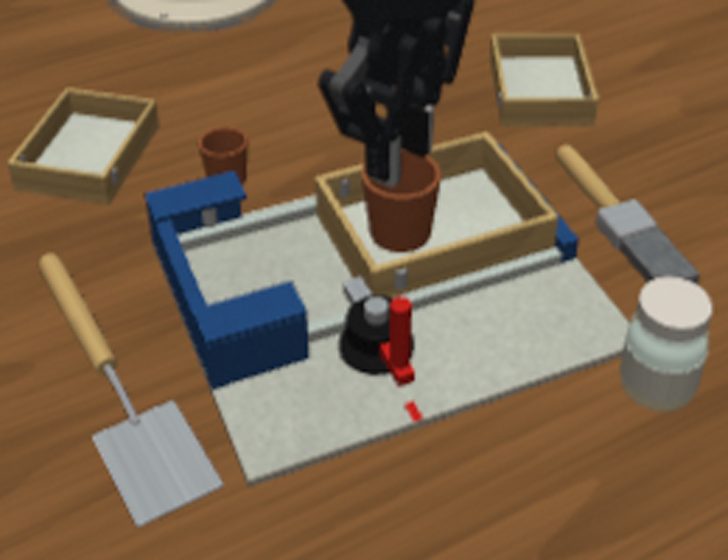

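View pics/top9.png

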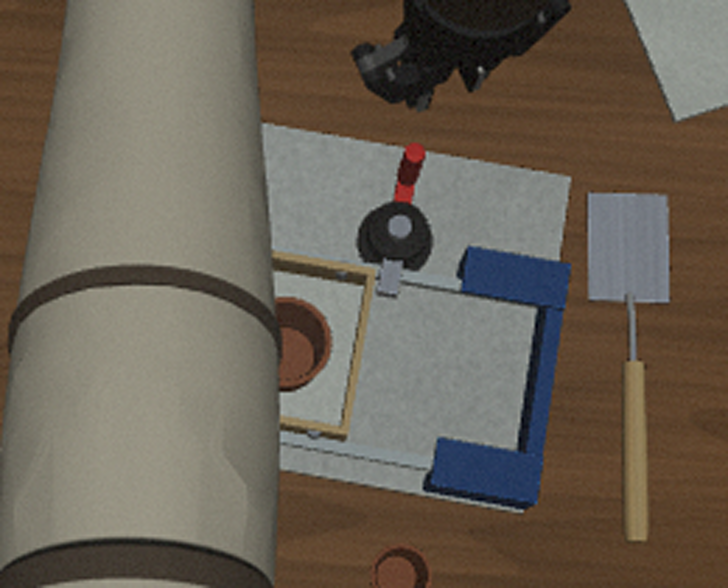

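The handle points at the red mark, and the finger at top crop (390,278) lies just behind the tray's rear wall. The pot stands upright and the gripper is clear, so I'm handing in.

```bash
python3 -c "
from bench import *
print(job_done())"
```

```text
the job is handed in; nothing more can be done
None
```

The job is handed in, and my last checks show every end condition met. `job_done()` gave no verdict. The robot's clock read about 14 s of the 48 s allowed.

- **Tray:** I gripped the front wall, pulled the tray past the catches and slid it along the rails until it stalled against the stop at about 24 N. Both cameras measured 129.6 mm of travel against 130 mm nominal right after release. The scene camera gave the same position at the end, when the arm hid the tray's front wall from the top camera.
- **Lock ring:** I turned it with the jaws loosely around the pin until it stalled at about 21 N. Averaged over both cameras, the pin sits at (145.6, -33.9) mm in the slide frame, about 1.57 rad. The finger lies just behind the tray's rear wall.
- **Pot and bystanders:** The pot was upright and untouched in the last pictures. The jar, brush and spatula look unmoved in the scene view; I judged that by eye and did not measure it.
- **Gripper:** It was raised clear of everything at hand-in.

**Disagreements:** The two cameras differ by about 4 mm in absolute position, so I used their averages. While holding the wall, the gripper reported a 4 mm opening, although the wall is 6 mm thick. One early move call was refused as invalid because its rows left out tz, and it moved nothing.

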